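# Put a fixture weight away through the sprung gate of its keeper

## Robot

A 7-joint arm with a two-finger parallel gripper is mounted at the origin on the work surface; the furniture and walls round the work are solid. World frame = base frame: x ahead of the robot, y to its left, z up, the work surface at z = 0. Lengths are in m, angles in rad, forces in N, time in s.
With the tool pointing down it reaches from about 0.425 to 0.825 m from the base axis. Payload 3.6 kg.
Tool frame: the origin (TCP) lies at the very end of the fingers, on their centre line; the grasp point (between the pads) lies 19 mm behind it; z points along the fingers, x is the direction in which the jaws open and shut, and the axes are right-handed (so a half turn about z gives the same grasp; the last joint's range is limited). The gripper opens to 85 mm and grips with 20 to 120 N. Pads are 22 mm wide; open, the fingers measure 114 mm over their backs; the gripper's body (76 mm by 85 mm) begins 54 mm behind the grasp point. The pads swing forward as they close: fully open they stand 13 mm farther back than shut.
Start: joints at [-1.175, 0.615, -0.013, 1.423, 0.008, 1.103, -0.04], TCP at [0.266, 0.593, 0.231] pointing down, gripper open.
Joint ranges: [-3.12, 3.12], [-0.3, 2.06], [-1.34, 1.32], [0.26, 2.42], [-1.36, 4.5], [0.01, 1.98], [-2.84, 2.84]. Speed limits (rad/s): [2.79, 2.79, 3.14, 3.14, 3.14, 3.14, 3.14].

## Interface

Orientations are given as a unit quaternion [w, x, y, z].
In Python, from plant import telemetry, cams, job gives the robot as it stands. The module is installed in compiled form; this text tells all that it offers.
- The arm moves only by the tool step_arm, never from a script. Its argument "increments" is text: rows parted by semicolons, each of 6 numbers parted by spaces: the shift along the world's x, y, z in mm, then the turn, a rotation vector about the world's x, y, z in rad. A call has 1 to 10 rows; each row shifts and turns the commanded pose from where the row before left it; what a row does not reach is not made up. A row lasts 1/12 s, in which the tool goes at most 41.7 mm and 7.16 degrees, less where a joint would pass 70% of its speed; a pose out of reach is approached as far as the arm can. A call is refused whole if a number of a shift passes 41.7 or a number of a turn 0.125, either way. A call with a gripper value outside its range is refused whole. "fingers" is the closure, from 0 (fully open) to 1 (shut), set as the call begins (left out, the last holds). The fingers move at their own pace and stop on an object; "force" is the grip in N (left out, the last holds). Time passes only in rows, so rows that do not move let the fingers close. It gives the time, the measured TCP pose, the force and the opening at its end, in the units of the state.
- telemetry.observe(): the state, without advancing time (a new reading comes with each control period).
- cams.read_camera(name): name is "scene" or "top" or "wrist"; returns a dict with "frame" (420x560x3 uint8, red, green, blue), "vertical_fov" (degrees; the focal length in pixels is half the picture's height over the tangent of half this angle, whatever the lens; pixels are square), "cx", "cy" (the principal point, pixels), "position" and "rotation" of the camera in the world; the wrist camera has in their place "mount" (4x4, takes a point from camera to tool coordinates, whose origin is the TCP and whose axes are the tool frame's). Camera axes: x right, y up, looking along -z (the intrinsics and any distortion apply to the point x, -y, -z); pixel columns grow to the right and rows downward; lengths in m; the calibration is good to about 2 mm. A picture is of the moment at which its call begins: read the wrist's pose just before it. There is no depth.
- job.close_job(): hands the job in, once; it reports no verdict.
The state is a dict: "clock": time; "q": joint angles; "qvel": joint speeds; "joint_torque": joint torques, N m; "position": TCP position; "tcp_rot": TCP orientation; "wrist_force": force on the tool from outside, world axes, zero at the start; "moment": the same for the moment, N m; "width": finger opening in m.
Only numpy, scipy, OpenCV 4.12 (cv2) and the standard library are available. Lean on these libraries where they do the work, as an engineer would, in place of code of your own. Each camera call takes 0.05 s, during which the arm holds its last target.

## Task

Put the big steel knob weight away in the grey keeper: stand it on the plate in front of the mouth, then slide it along the plate through the two sprung flaps and on until it presses the sprung buffer at the far end gently in, to about half of its 12 mm travel, never to the bottom. Let go so that the weight stays upright against the buffer with both flaps closed behind it; do not tip the weight, force it against the keeper or disturb the other things on the bench.

Things in the scene. Friction and masses are not known exactly. Their poses are not given: they have to be found in the camera images.
- weight_center (a point): Centre (42 mm above its foot, z up) of the big steel knob weight, the largest on the bench, 0.7 to 1 kg. Body: upright cylinder, 52 mm diameter, 55 mm tall; above it a neck, then a knob of 42 mm diameter whose top is 84 mm above the foot. Take it by the knob from above, fingertips at least 62 mm above its foot, as the keeper's lips come up to 60 mm above the foot of a weight in the lane.
- keeper: Grey steel keeper, fixed on the bench. Origin on the bench in the middle of the gate line, between the two flap hinges; z up; x runs along the lane from mouth to far end, the way the weight is pushed; y to the left of that. The base plate, 5 mm thick, 92 mm wide, spans x = -135 to 165 mm. Sliding the weight along it takes about 2 to 8 N.
- apron (a point): Set-down point: top of the base plate on the open apron, at keeper x = -100 mm, y = 0. From there flared lead-ins (x = -87 to -60 mm) narrow from about 80 to 56 mm, then straight guides 55.6 mm apart and 47 mm high (above the bench) run on to the gate at x = 0.
- lane (a point): Top of the base plate in the middle of the lane behind the gate, at keeper x = 79 mm. Lane walls 72 mm apart carry two cover lips, 57 to 60 mm above the plate, with an open slot 48 mm wide for the knob: the weight gets in only through the mouth. The flaps close once its centre is some 60 mm past the gate. The free buffer's face is 92 to 122 mm past the gate (stop adjustable), to be felt or seen.
- flap_left (a joint): Left sprung flap of the gate (aluminium leaf, 34 mm long, 46 mm high, upright hinge at the left wall). 0 = closed across the lane, grows to 1.6 rad as it swings inward (along the keeper's x). It springs shut; the two together resist the weight with about 2 to 8 N.
- flap_right (a joint): Right sprung flap, mirror image of the left one.
- buffer (a joint): Sprung buffer with a rubber face (40 x 26 mm, its middle 27 mm above the base plate) on the end stop: 0 = free, grows in m as it is pushed along the keeper's x, to 0.012 when it bottoms. Spring 0.8 N per mm, from zero at first touch; half pressed is about 5 N. Friction on the base plate keeps the weight nearly where it is let go.
- tall_block: Bystander, to be left alone: plain upright steel block, 30 x 42 x 90 mm. Origin at its underside.
- small_weight: Bystander, to be left alone: smaller steel knob weight, 37 mm diameter, 76 mm tall. Origin at its underside.
- bolt: Bystander, to be left alone: bolt lying down, 78 mm long. Origin at its underside.
- tin: Bystander, to be left alone: black round tin, 54 mm diameter, 55 mm tall. Origin at its underside.
- nut: Bystander, to be left alone: hexagon nut, 25 mm across, 10 mm high. Origin at its underside.
Not all that is in view belongs to the job. Leave any brown or red look-alike of the part that bears weight_center alone.

How it is judged:
By the outcome, as a careful person would: the job done as asked, in the order asked, and still so for the second after the job is handed in, with the robot touching nothing.
It also fails if it takes over 72 s, if anything falls off the work surface, if the arm or the gripper's body presses on something with over 40 N, if the wrist force passes 120 N, or if a joint passes its speed limit or range.

## Working session

There is one attempt and no reset: what is moved stays moved. The work goes in short steps, Python scripts to look and compute and a tool call to move; the robot and the scene stay as the last step left them, time stands still between calls to the robot, and variables do not carry over. Pictures are saved under pics/ and viewed, and the job is handed in when it is done.

Besides the shell and the picture viewer there is one more tool, called after "Emit:" as name(argument=value, ...) on one line, values as JSON. step_arm: Moves the arm, as the interface text tells. Its arguments: {"type":"object","properties":{"increments":{"type":"string"},"fingers":{"type":"number"},"force":{"type":"number"}},"required":["increments"]}

```bash
mkdir -p pics; python3 - <<'E'
from plant import telemetry, cams
import cv2,pickle
print(telemetry.observe())
for n in ["scene","top","wrist"]:
    c=cams.read_camera(n); cv2.imwrite(f"pics/{n}0.png",c["frame"][:,:,::-1])
    pickle.dump(c,open(f"{n}0.pkl","wb"))
    print(n,{k:v for k,v in c.items() if k!="frame"})
E
```

```text
{'clock': 0.0, 'q': array([-1.17551354,  0.61592684, -0.01264812,  1.42491415,  0.00808445,
        1.10342313, -0.04041705]), 'qvel': array([ 0.00206938,  0.00121535, -0.00015481,  0.00124019,  0.00066795,
       -0.0002639 ,  0.00255513]), 'joint_torque': array([ 1.88054464e-04, -4.69203687e+01,  2.59020841e-01, -1.71032882e+01,
        9.96430870e-03,  9.87509120e-03,  4.38208616e-06]), 'position': array([0.26575534, 0.59233564, 0.23012807]), 'tcp_rot': array([ 7.15378077e-04,  8.39441101e-01,  5.43449095e-01, -1.09864880e-03]), 'wrist_force': array([-0.59198589, -0.35386729,  0.14201017]), 'moment': array([ 0.04466346,  0.03937667, -0.0100214 ]), 'width': 0.08501364323276024}
scene {'vertical_fov': 53.00729758585781, 'cx': 279.191933516531, 'cy': 219.60295596716165, 'position': array([-0.11028982, -0.72494378,  0.78491689]), 'rotation': array([ 0.86882816,  0.36510341, -0.13523611, -0.30585671])}
top {'vertical_fov': 49.389365532412974, 'cx': 280.63898833083243, 'cy': 210.74300326708416, 'position': array([ 0.17398701, -0.12589867,  1.18782412]), 'rotation': array([-0.68393985, -0.06838708,  0.07319353,  0.72262867])}
wrist {'vertical_fov': 61.6822882142615, 'cx': 277.61544614179076, 'cy': 211.81920655111986, 'mount': array([[ 9.99998038e-01, -8.40479568e-04, -1.79353184e-03,
         7.31952009e-04],
       [-1.32169514e-03, -9.57573386e-01, -2.88186509e-01,
        -7.23678430e-02],
       [-1.47522348e-03,  2.88188314e-01, -9.57572618e-01,
        -1.42483029e-01],
       [ 0.00000000e+00,  0.00000000e+00,  0.00000000e+00,
         1.00000000e+00]])}
```

View pics/scene0.png

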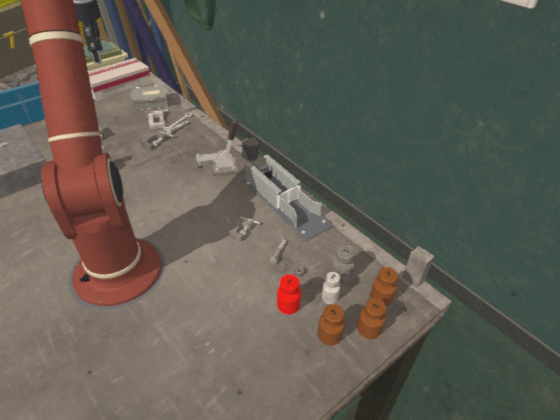

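View pics/top0.png

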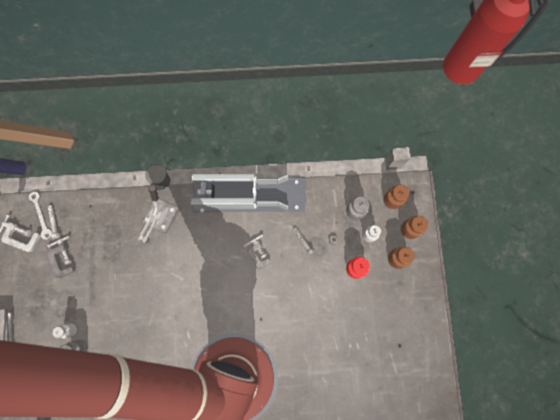

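View pics/wrist0.png

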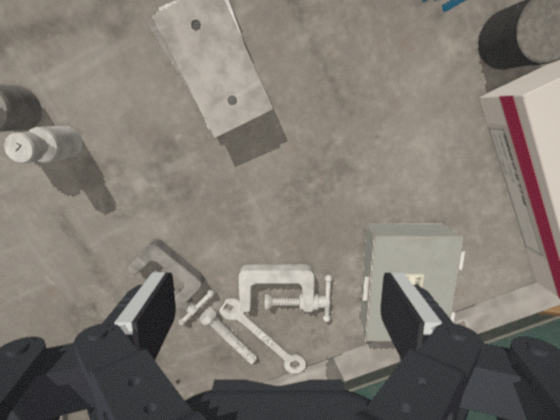

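```bash
cat > h.py <<'E'
import numpy as np,cv2,pickle
from scipy.spatial.transform import Rotation as R
def rot(q): return R.from_quat([q[1],q[2],q[3],q[0]]).as_matrix()
def cam(c,obs=None):
    f=c["frame"].shape[0]/2/np.tan(np.radians(c["vertical_fov"]/2))
    if "mount" in c:
        T=np.eye(4);T[:3,:3]=rot(obs["tcp_rot"]);T[:3,3]=obs["position"];M=T@c["mount"];return f,M[:3,3],M[:3,:3]
    return f,np.array(c["position"]),rot(c["rotation"])
def pix2z(c,u,v,z,obs=None):
    f,p,Rm=cam(c,obs); d=Rm@np.array([(u-c["cx"])/f,-(v-c["cy"])/f,-1]); return p+d*(z-p[2])/d[2]
def proj(c,P,obs=None):
    f,p,Rm=cam(c,obs); x=Rm.T@(np.array(P)-p); return c["cx"]+f*x[0]/-x[2], c["cy"]-f*x[1]/-x[2]
def crop(c,u0,v0,u1,v1,k,name):
    cv2.imwrite(name,cv2.resize(c["frame"][v0:v1,u0:u1,::-1],None,fx=k,fy=k,interpolation=cv2.INTER_CUBIC))
def ld(n): return pickle.load(open(n+".pkl","rb"))
E
python3 - <<'E'
from h import *
t=ld("top0");s=ld("scene0")
crop(t,310,150,440,280,6,"pics/a.png");crop(s,260,230,400,350,5,"pics/b.png")
crop(t,180,160,320,220,5,"pics/c.png");crop(s,230,140,340,250,5,"pics/d.png")
for n,u,v in [("wt",359,206),("white",373,233),("red",358,267)]: print(n,pix2z(t,u,v,.08))
for n,u,v in [("wt",345,252),("white",332,278),]: print(n,pix2z(s,u,v,.08))
for p in [(192,174),(305,177),(306,211),(191,207)]: print(pix2z(t,*p,.005))
E
```

```text
wt [ 0.40023896 -0.33453867  0.08      ]
white [ 0.33088867 -0.36277773  0.08      ]
red [ 0.25020255 -0.31867692  0.08      ]
wt [ 0.4031089  -0.33855916  0.08      ]
white [ 0.32932773 -0.37291752  0.08      ]
[0.52776805 0.09153642 0.005     ]
[ 0.5028186  -0.21103884  0.005     ]
[ 0.40976959 -0.2075598   0.005     ]
[0.43724267 0.09567181 0.005     ]
```

View pics/a.png

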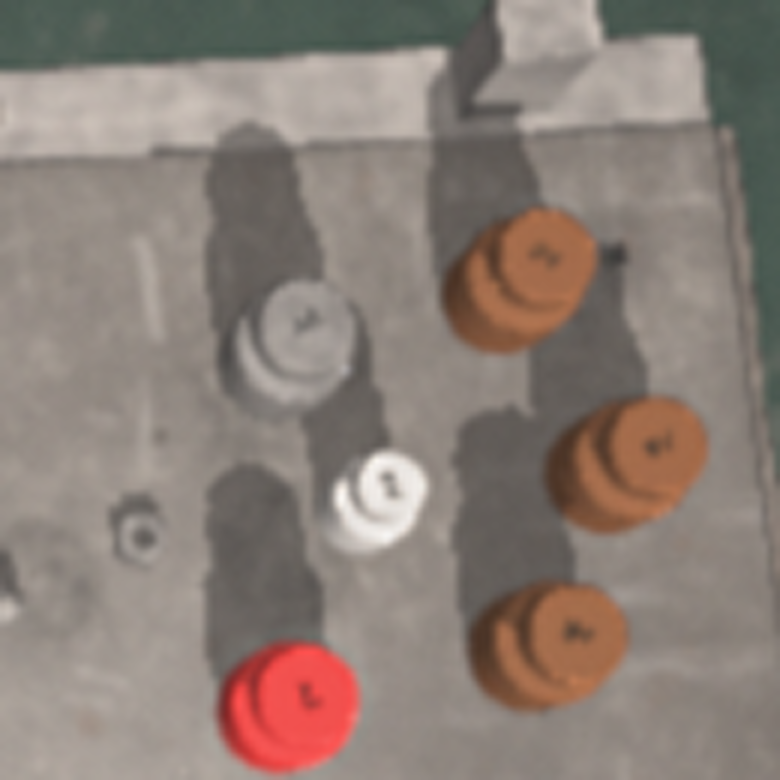

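View pics/b.png

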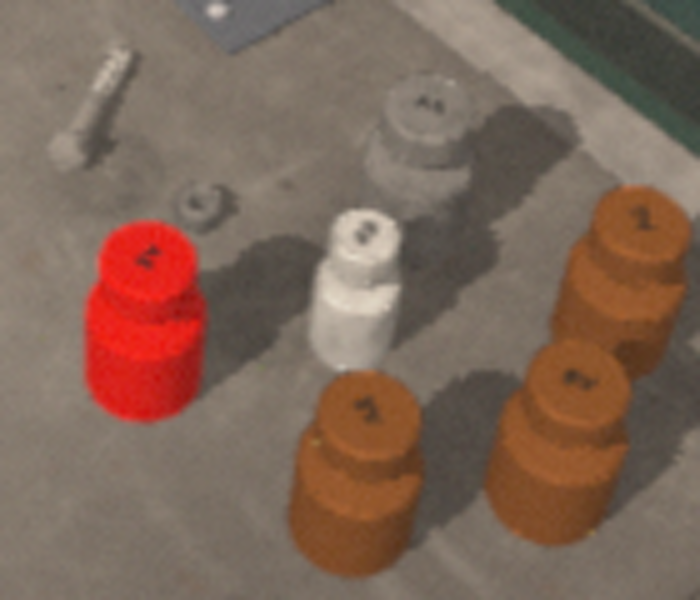

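View pics/c.png

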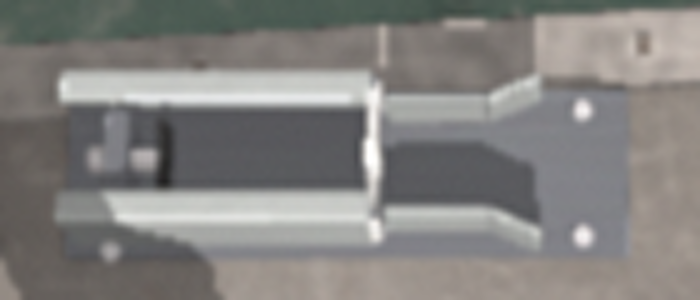

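View pics/d.png

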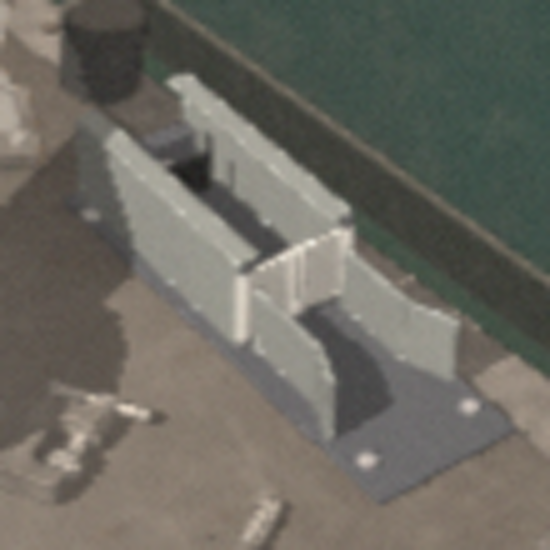

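Candidates by top pixels: grey knob weight (359,206), white (373,233), red (358,267), browns (398,196), (415,227) and (402,258). The grey one fits: it is grey steel with the full 42 mm knob. The white one is the 37 mm small weight, and the red and brown ones are look-alikes. The enlarged crop confirms this. The keeper lies along world +y with its mouth at y≈-0.21 (plate corners measure 303 x 93 mm, against 300 x 92 given). I'll swing round to it on an arc.

Emit:
step_arm(increments="24 -26 2 0 0 0.042;24 -26 2 0 0 0.042;24 -26 2 0 0 0.042;24 -26 2 0 0 0.042;24 -26 2 0 0 0.042;24 -26 2 0 0 0.042;24 -26 2 0 0 0.042;24 -26 2 0 0 0.042;15 -36 0 0 0 0;15 -36 0 0 0 0", fingers=0)

```text
clock: 0.98
position: [0.489, 0.3115, 0.2469]
tcp_rot: [-0.0, 0.737, 0.676, -0.0]
wrist_force: [0.5, 0.3, 0.1]
width: 0.0852
```

Emit:
step_arm(increments="15 -36 0 0 0 0;15 -36 0 0 0 0;15 -36 0 0 0 0;15 -36 0 0 0 0;15 -36 0 0 0 0;15 -36 0 0 0 0;-5 -36 0 0 0 0;-5 -36 0 0 0 0;-5 -36 0 0 0 0;-20 -32 0 0 0 0")

```text
clock: 1.82
position: [0.5444, -0.0459, 0.2468]
tcp_rot: [0.001, 0.737, 0.676, 0.0]
wrist_force: [0.1, -0.0, 0.3]
width: 0.0855
```

Emit:
step_arm(increments="0 0 0 0 0 0;0 0 0 0 0 0")

```text
clock: 1.98
position: [0.5419, -0.0461, 0.2472]
tcp_rot: [0.0, 0.739, 0.674, -0.001]
wrist_force: [-0.0, 1.1, 0.2]
width: 0.0852
```

```bash
cat > snap.py <<'E'
import sys,pickle,cv2
from plant import telemetry, cams
n,tag=sys.argv[1:3]
o=telemetry.observe();c=cams.read_camera(n);c["obs"]=o
pickle.dump(c,open(tag+".pkl","wb"));cv2.imwrite(f"pics/{tag}.png",c["frame"][:,:,::-1])
print(o["clock"],o["position"],o["tcp_rot"],o["wrist_force"],o["width"],o["q"][6])
E
python3 snap.py wrist w1
```

```text
1.9833 [ 0.54187083 -0.04613372  0.2471748 ] [ 1.29011140e-05  7.38833568e-01  6.73887415e-01 -8.42944614e-04] [-0.03859504  1.10698193  0.20380335] 0.08522169650491768 1.5022064894620126
```

View pics/w1.png

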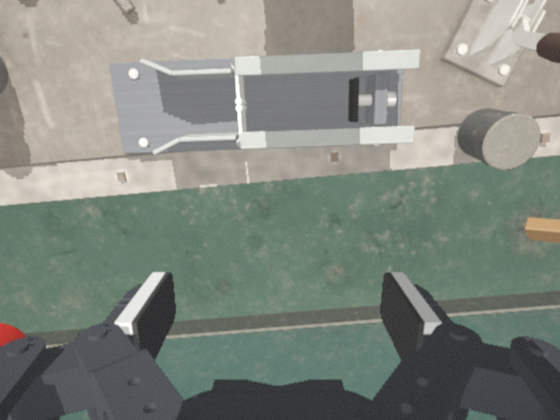

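```bash
python3 - <<'E'
from h import *
c=ld("w1");crop(c,100,35,440,170,2.3,"pics/e.png");crop(c,310,40,430,150,6,"pics/f.png")
E
```

```text
(no output)
```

View pics/e.png

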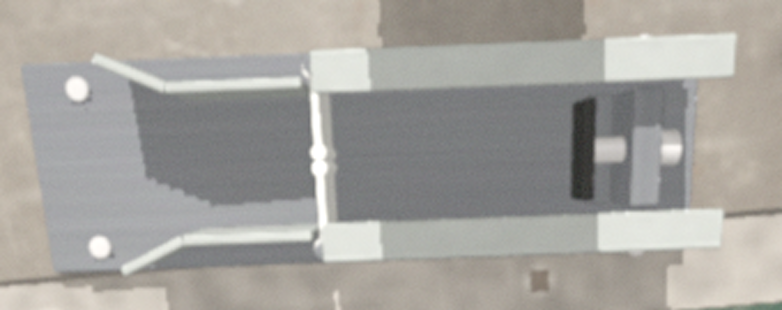

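View pics/f.png

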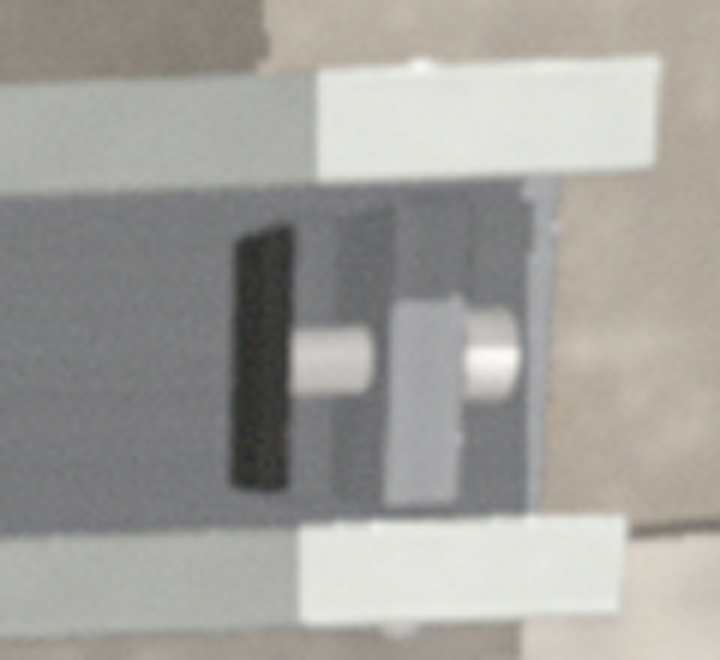

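```bash
python3 - <<'E'
from h import *
c=ld("w1");o=c["obs"]
e=lambda u,v,z:pix2z(c,100+u/2.3,35+v/2.3,z,o)
print("cam",cam(c,o)[1])
L={"lipUi":[(372,88),(735,75)],"lipLi":[(380,222),(720,210)],"lipUo":[(310,52),(735,34)],"lipLo":[(325,262),(722,246)]}
ang=[]
for k,(a,b) in L.items():
    A,B=e(*a,.065),e(*b,.065);an=np.degrees(np.arctan2(*(B-A)[[1,0]]));ang.append(an);print(k,A,B,an)
m=np.array([e(22,66,.005),e(60,272,.005)]);print("mouth",m,m.mean(0))
print("flapmid z.051",e(318,160,.051))
f=lambda u,v,z:pix2z(c,310+u/6,40+v/6,z,o)
print("buf low",f(233,360,.019),"buf up",f(233,360,.045),f(291,360,.045))
print("guides", [e(*p,.047) for p in [(165,87),(300,80),(185,240),(315,235)]])
K=lambda a,b:(a[:2],b[:2])
np.save("dummy",0)
E
```

```text
cam [ 0.47020049 -0.03897849  0.38973783]
lipUi [ 0.44186299 -0.05012076  0.065     ] [0.44960772 0.08526976 0.065     ] 86.72608098791713
lipLi [ 0.49096409 -0.05206813  0.065     ] [0.4984187  0.08066728 0.065     ] 86.78556720579554
lipUo [ 0.42740269 -0.07170377  0.065     ] [0.43548268 0.08491667 0.065     ] 87.0467479542691
lipLo [ 0.50445486 -0.07541959  0.065     ] [0.51242927 0.08173022 0.065     ] 87.0950759474685
mouth [[ 0.41366792 -0.20490233  0.005     ]
 [ 0.50410331 -0.2075281   0.005     ]] [ 0.45888562 -0.20621521  0.005     ]
flapmid z.051 [ 0.46546948 -0.07492488  0.051     ]
buf low [0.47071253 0.03285443 0.019     ] buf up [0.47067662 0.02781675 0.045     ] [0.47149334 0.03681105 0.045     ]
guides [array([ 0.4325228 , -0.13222288,  0.047     ]), array([ 0.43479212, -0.07872415,  0.047     ]), array([ 0.49205847, -0.13443417,  0.047     ]), array([ 0.49492648, -0.08024602,  0.047     ])]
```

Emit:
step_arm(increments="-14 -36 0 0 0 0.035;-14 -36 0 0 0 0;-14 -36 0 0 0 0;-14 -36 0 0 0 0;-14 -36 0 0 0 0;-14 -36 0 0 0 0;-14 -36 0 0 0 0;-14 -36 0 0 0 0;0 0 0 0 0 0;0 0 0 0 0 0")

```text
clock: 2.87
position: [0.4309, -0.3323, 0.247]
tcp_rot: [0.0, 0.726, 0.688, -0.0]
wrist_force: [0.6, 0.7, -1.2]
width: 0.0852
```

```bash
python3 snap.py wrist w2
```

```text
2.8667 [ 0.430886   -0.33231505  0.24698374] [ 8.14111155e-06  7.25882318e-01  6.87818901e-01 -1.39782079e-04] [ 0.5659029   0.73900022 -1.19820576] 0.08516227325221981 2.1376572950977866
```

View pics/w2.png

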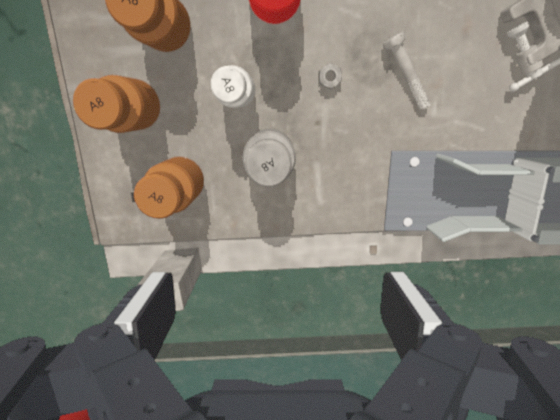

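```bash
python3 - <<'E'
from h import *
c=ld("w2");o=c["obs"]
crop(c,225,115,315,195,8,"pics/g.png");crop(c,370,130,560,250,4,"pics/i.png")
E
```

```text
(no output)
```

View pics/g.png

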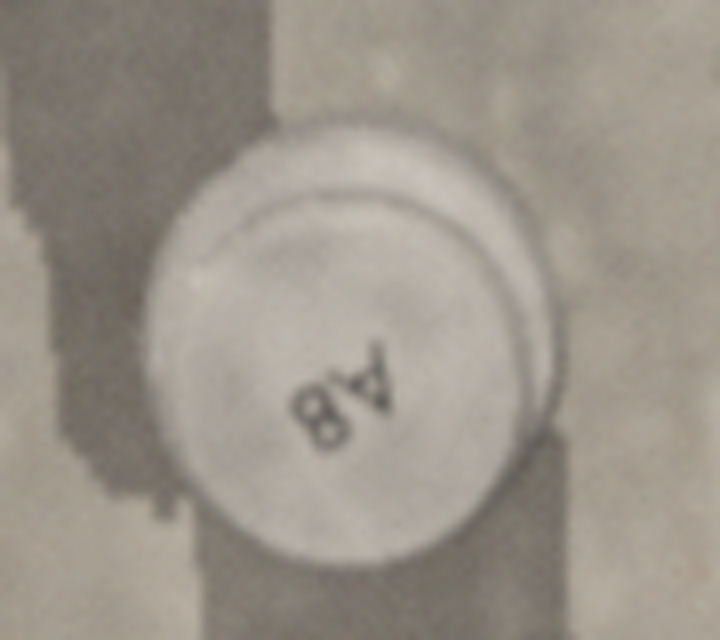

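View pics/i.png

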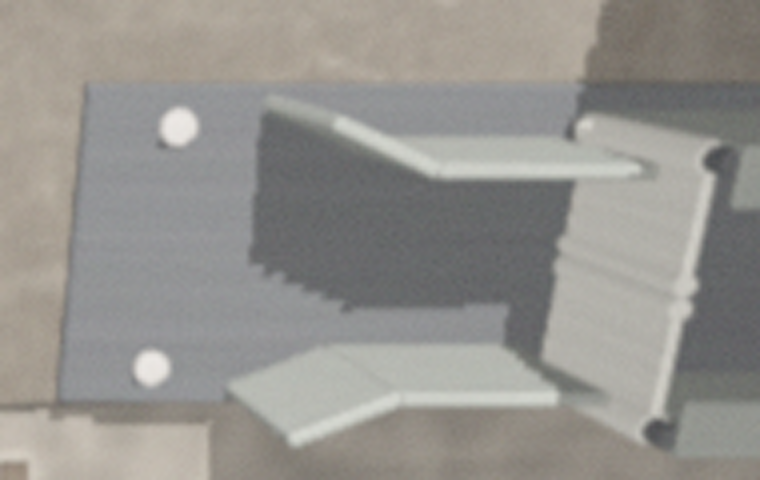

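```bash
python3 - <<'E'
from h import *
c=ld("w2");o=c["obs"]
g=lambda u,v,z:pix2z(c,225+u/8,115+v/8,z,o)
i=lambda u,v,z:pix2z(c,370+u/4,130+v/4,z,o)
print("knob",g(347,379,.084),[g(*p,.084) for p in [(165,379),(530,379),(347,190),(347,567)]])
P=[i(87,85,.005),i(60,402,.005),i(580,83,.005)];print(P,(P[0]+P[1])/2)
d=P[2]-P[0];print(np.degrees(np.arctan2(d[1],d[0])))
print("screws",(i(179,127,.006)+i(151,368,.006))/2)
print("flapmid",i(683,300,.051))
t=ld("top0");
print("knob top",pix2z(t,310+307/6,150+328/6,.084))
s=ld("scene0");print(pix2z(s,260+431/5,230+107/5,.084))
E
```

```text
knob [ 0.40550081 -0.33824425  0.084     ] [array([ 0.40445833, -0.35801299,  0.084     ]), array([ 0.40654917, -0.31836402,  0.084     ]), array([ 0.38532901, -0.33703058,  0.084     ]), array([ 0.42635836, -0.33949917,  0.084     ])]
[array([ 0.41253394, -0.20637505,  0.005     ]), array([ 0.50377911, -0.21045347,  0.005     ]), array([ 0.41903801, -0.07271268,  0.005     ])] [ 0.45815652 -0.20841426  0.005     ]
87.2141592670603
screws [ 0.45976445 -0.18306666  0.006     ]
flapmid [ 0.46752393 -0.06987471  0.051     ]
knob top [ 0.40248974 -0.33943947  0.084     ]
[ 0.40356122 -0.34116263  0.084     ]
```

Emit:
step_arm(increments="-5 -1 -26 0 0 0;-5 -1 -26 0 0 0;-5 -1 -26 0 0 0;-5 -2 -26 0 0 0;-6 -2 -26 0 0 0;0 0 0 0 0 0;0 0 0 0 0 0")

```text
clock: 3.5
position: [0.4062, -0.3354, 0.1166]
tcp_rot: [-0.002, 0.724, 0.69, 0.001]
wrist_force: [1.4, 0.0, 0.9]
width: 0.0854
```

```bash
python3 snap.py wrist w3
```

```text
3.5 [ 0.40622113 -0.33536536  0.11663207] [-1.53714019e-03  7.23520358e-01  6.90301122e-01  5.37668808e-04] [1.43307453 0.01275295 0.87779888] 0.08541132282128157 2.175913100450053
```

View pics/w3.png

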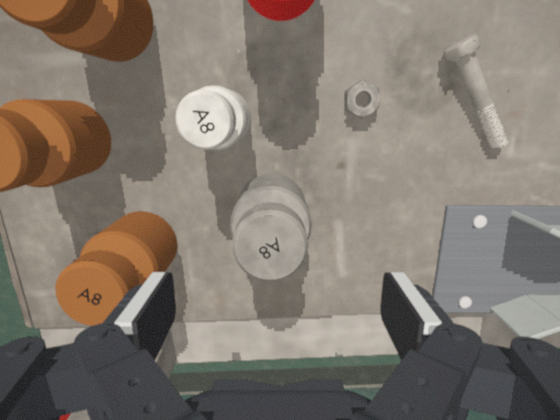

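```bash
python3 - <<'E'
from h import *
c=ld("w3");o=c["obs"]
print("knob",pix2z(c,269.5,243.5,.084,o),"brown",pix2z(c,92,290,.084,o),"white",pix2z(c,203,121,.076,o))
crop(c,220,190,320,290,7,"pics/k.png")
E
```

```text
knob [ 0.4043269  -0.33888471  0.084     ] brown [ 0.42735557 -0.43888763  0.084     ] white [ 0.33973192 -0.36922898  0.076     ]
```

View pics/k.png

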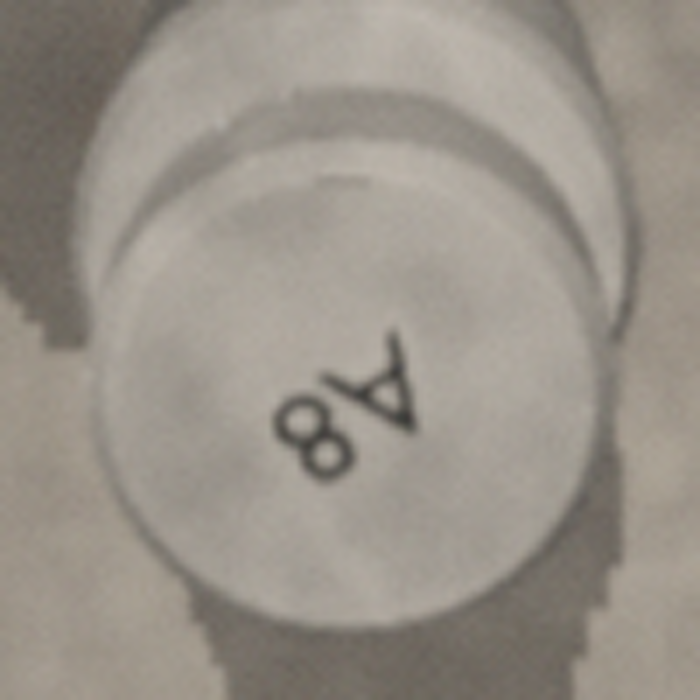

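Emit:
step_arm(increments="-0.5 -1 -18 0 0 0;-0.5 -1 -18 0 0 0;-0.5 -1 -16 0 0 0;0 0 0 0 0 0;0 0 0 0 0 0;0 0 0 0 0 0")

```text
clock: 4.05
position: [0.4055, -0.3413, 0.0671]
tcp_rot: [0.002, 0.724, 0.689, 0.001]
wrist_force: [-0.2, -0.2, -0.1]
width: 0.0855
```

```bash
python3 snap.py wrist w4
```

```text
4.05 [ 0.4054776  -0.34132232  0.06711994] [1.87700493e-03 7.24401436e-01 6.89375644e-01 5.08808466e-04] [-0.15608803 -0.23007473 -0.13007369] 0.08546103562146744 2.181215310044795
```

View pics/w4.png

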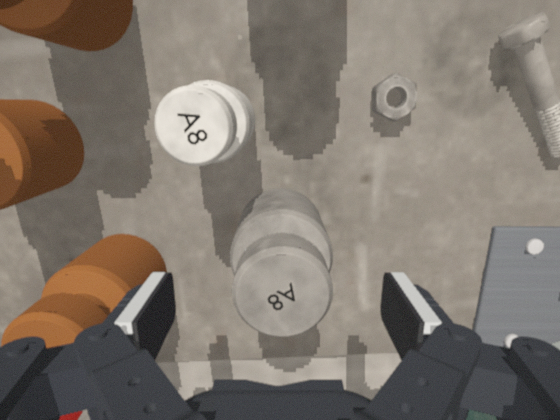

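```bash
python3 - <<'E'
from h import *
c=ld("w4");o=c["obs"]
print("knob",pix2z(c,281.5,289.5,.084,o))
E
```

```text
knob [ 0.40364587 -0.33906792  0.084     ]
```

Emit:
step_arm(increments="0 1 -4 0 0 0;0 0 0 0 0 0;0 0 0 0 0 0")

```text
clock: 4.35
position: [0.4038, -0.3399, 0.0617]
tcp_rot: [0.0, 0.725, 0.689, 0.0]
wrist_force: [-0.4, -0.1, -0.5]
width: 0.0853
```

Emit:
step_arm(increments="0 0 1 0 0 0;0 0 0 0 0 0;0 0 0 0 0 0;0 0 0 0 0 0;0 0 0 0 0 0;0 0 0 0 0 0;0 0 0 0 0 0;0 0 0 0 0 0", fingers=1, force=60)

```text
clock: 5.02
position: [0.4037, -0.34, 0.0628]
tcp_rot: [0.0, 0.725, 0.689, 0.0]
wrist_force: [-1.4, 0.5, 5.3]
width: 0.039
```

```bash
python3 snap.py wrist w5;python3 -c "
from plant import telemetry
print(telemetry.observe())"
```

```text
5.0167 [ 0.40370592 -0.33998262  0.06278976] [1.92242322e-04 7.24767187e-01 6.88993822e-01 4.11748261e-05] [-1.35624063  0.48479679  5.33713135] 0.03900299693313771 2.1800737561657013
{'clock': 5.0667, 'q': array([ 6.57795062e-01,  6.62364359e-01,  1.09276120e-03,  1.94708945e+00,
       -1.40405882e-03,  5.31819851e-01,  2.18006783e+00]), 'qvel': array([ 0.00062944,  0.00043577,  0.00202008, -0.00117613,  0.00090457,
       -0.00019326, -0.00066417]), 'joint_torque': array([ 1.57423094e-01, -3.88237882e+01,  5.61671555e-01, -9.48812753e+00,
        2.17354135e-02, -3.67537569e-01, -2.30288372e-02]), 'position': array([ 0.40369555, -0.33996042,  0.06277157]), 'tcp_rot': array([1.54987886e-04, 7.24766705e-01, 6.88994338e-01, 4.39669223e-05]), 'wrist_force': array([-1.40563304,  0.99225539,  6.00170245]), 'moment': array([0.21937748, 0.22265134, 0.00627569]), 'width': 0.03863211668042931}
```

View pics/w5.png

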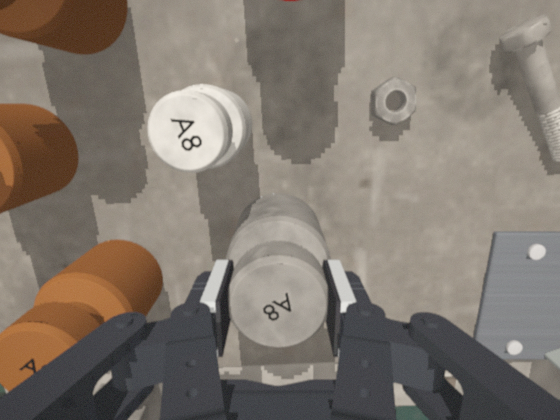

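Emit:
step_arm(increments="0 0 0 0 0 0;0 0 0 0 0 0;0 0 0 0 0 0;0 0 0 0 0 0")

```text
clock: 5.4
position: [0.4037, -0.34, 0.0628]
tcp_rot: [0.0, 0.725, 0.689, 0.0]
wrist_force: [-0.8, 2.2, 5.4]
width: 0.0389
```

```bash
python3 - <<'E'
from h import *
c=ld("w5")
crop(c,180,180,380,380,4,"pics/l.png")
E
```

```text
(no output)
```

View pics/l.png

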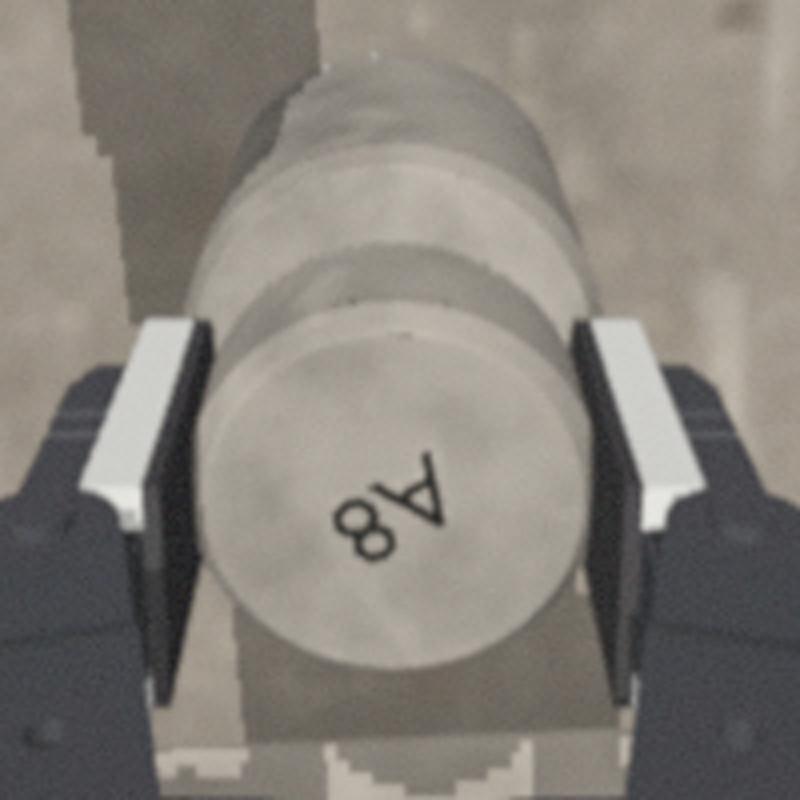

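Emit:
step_arm(increments="0 0 6 0 0 0;0 0 10 0 0 0;0 0 12 0 0 0;0 0 12 0 0 0;0 0 0 0 0 0;0 0 0 0 0 0", force=80)

```text
clock: 5.9
position: [0.4033, -0.3399, 0.1022]
tcp_rot: [-0.0, 0.725, 0.689, -0.0]
wrist_force: [-0.2, 0.2, -8.6]
width: 0.0377
```

```bash
python3 snap.py wrist w6; python3 - <<'E'
from h import *
c=ld("w5")
print(pix2z(c,278,301,.084,c["obs"]),c["obs"]["position"])
E
```

```text
5.9 [ 0.40329756 -0.33986224  0.10219249] [-7.18406028e-05  7.24877977e-01  6.88877281e-01 -7.30814835e-05] [-0.19525279  0.15760205 -8.56431955] 0.037734794538223246 2.1806517123923674
[ 0.40445413 -0.33928904  0.084     ] [ 0.40370592 -0.33998262  0.06278976]
```

View pics/w6.png

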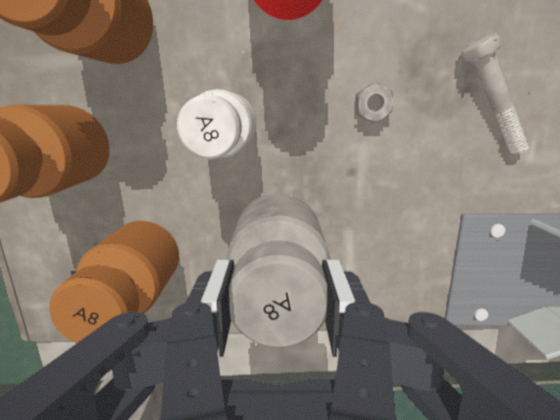

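Emit:
step_arm(increments="8 15 0 0 0 0;11 25 0 0 0 0;13 25 0 0 0 0;13 27 0 0 0 0;11 25 0 0 0 0;1 25 0 0 0 0;0 15 0 0 0 0;0 8 0 0 0 0;0 0 0 0 0 0;0 0 0 0 0 0")

```text
clock: 6.78
position: [0.4602, -0.1759, 0.1019]
tcp_rot: [0.0, 0.725, 0.689, -0.001]
wrist_force: [-0.2, -1.0, -8.4]
width: 0.0383
```

```bash
python3 snap.py wrist w7;python3 snap.py scene s7
```

```text
6.7833 [ 0.46017757 -0.17589118  0.10186094] [ 1.02262453e-04  7.24909337e-01  6.88843963e-01 -6.61543122e-04] [-0.21468631 -0.98296505 -8.44028083] 0.038319635248888276 1.8700102156739742
6.8333 [ 0.46030558 -0.17697364  0.10208428] [ 6.16633613e-04  7.25548221e-01  6.88170715e-01 -6.81917138e-04] [ 1.255302   -2.056018   -8.74292341] 0.03824203684989353 1.869930880377265
```

View pics/w7.png

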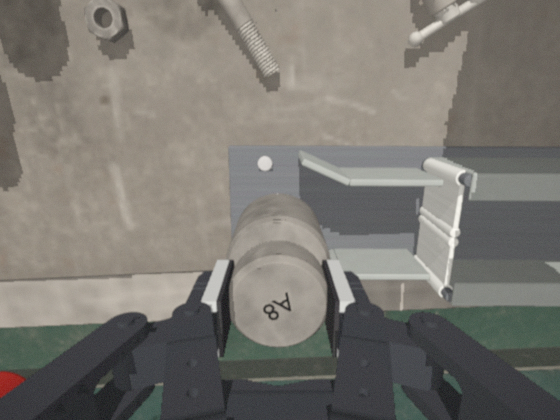

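```bash
python3 - <<'E'
from h import *
c=ld("w7")
crop(c,290,140,490,310,4,"pics/m.png")
E
```

```text
(no output)
```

View pics/m.png

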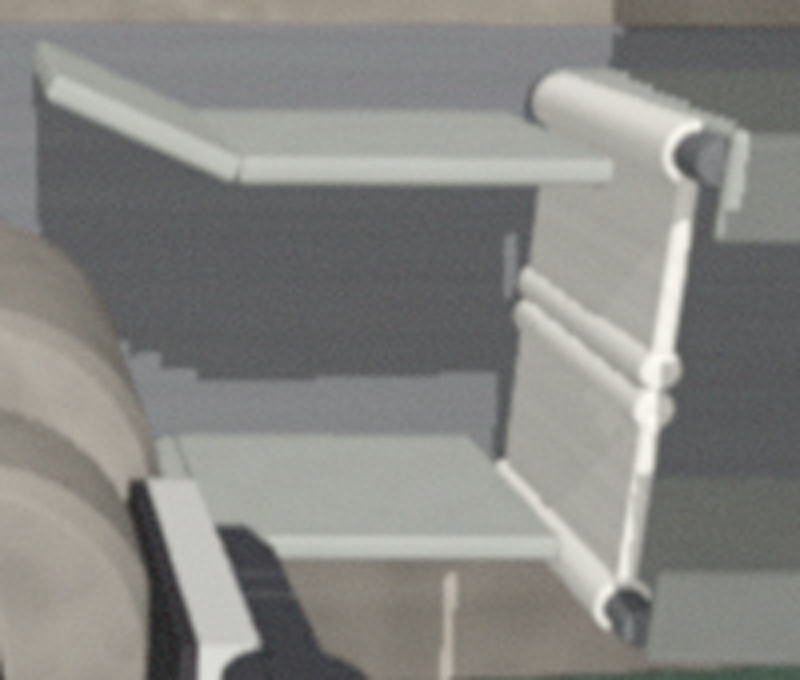

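```bash
python3 - <<'E'
from h import *
c=ld("w7");o=c["obs"]
m=lambda u,v,z:pix2z(c,290+u/4,140+v/4,z,o)
A=[m(240,182,.047),m(610,186,.047)];B=[m(270,536,.047),m(555,540,.047)]
print(A,B)
for P in (A,B):
  d=P[1]-P[0];print(np.degrees(np.arctan2(d[1],d[0])))
fit=lambda P,y:P[0][0]+(y-P[0][1])*np.tan(np.radians(3))
for y in(-.12,-.09): print(y,fit(A,y),fit(B,y),(fit(A,y)+fit(B,y))/2,fit(B,y)-fit(A,y))
print("flapmid",m(655,388,.051))
zt=.084+o["position"][2]-.0628
print("knob",pix2z(c,278,300,zt,o),o["position"])
E
python3 - <<'E'
import sys;sys.path.insert(0,'.')
import os;os.chdir('.')
from h import *
c=ld("s7");crop(c,200,130,380,290,4,"pics/n.png")
E
```

```text
[array([ 0.43384875, -0.13242188,  0.047     ]), array([ 0.43707421, -0.07940955,  0.047     ])] [array([ 0.49012348, -0.12725167,  0.047     ]), array([ 0.49300592, -0.08314551,  0.047     ])]
86.51821706786997
86.26089733395857
-0.12 0.43449975539987645 0.4905035205717199 0.4625016379857982 0.05600376517184347
-0.09 0.43607198877836767 0.49207575395021114 0.4640738713642894 0.05600376517184347
flapmid [ 0.46687307 -0.07210477  0.051     ]
knob [ 0.46051687 -0.17515799  0.12306094] [ 0.46017757 -0.17589118  0.10186094]
```

View pics/n.png

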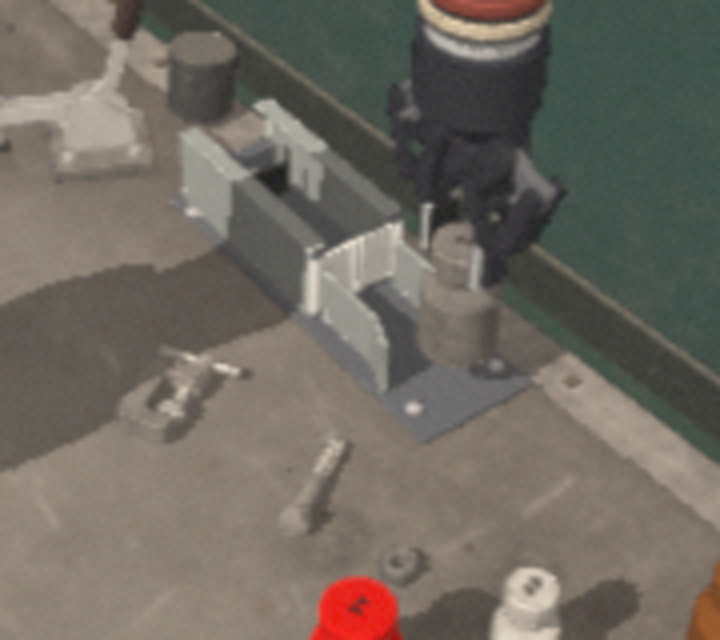

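Emit:
step_arm(increments="-0.7 1.5 -10 0 0 0;0 1.5 -10 0 0 0;0 0 -8 0 0 0;0 0 -3 0 0 0;0 0 0 0 0 0;0 0 0 0 0 0")

```text
clock: 7.38
position: [0.46, -0.1728, 0.0713]
tcp_rot: [0.0, 0.725, 0.689, -0.0]
wrist_force: [0.7, 0.2, -8.4]
width: 0.0381
```

Emit:
step_arm(increments="0 0 -1 0 0 0;0 0 -1 0 0 0;0 0 0 0 0 0;0 0 0 0 0 0")

```text
clock: 7.72
position: [0.46, -0.172, 0.0695]
tcp_rot: [0.0, 0.725, 0.689, 0.0]
wrist_force: [0.1, -0.5, -8.5]
width: 0.0379
```

Emit:
step_arm(increments="0 0 -0.7 0 0 0;0 0 0 0 0 0;0 0 0 0 0 0")

```text
clock: 7.97
position: [0.4599, -0.172, 0.0686]
tcp_rot: [0.0, 0.725, 0.689, -0.0]
wrist_force: [-0.3, -0.1, -8.5]
width: 0.0381
```

Emit:
step_arm(increments="0 0 -0.7 0 0 0;0 0 0 0 0 0;0 0 0 0 0 0")

```text
clock: 8.22
position: [0.4601, -0.172, 0.068]
tcp_rot: [0.0, 0.725, 0.689, 0.0]
wrist_force: [-0.0, 0.7, -6.7]
width: 0.0382
```

Emit:
step_arm(increments="0 0 -0.5 0 0 0;0 0 0 0 0 0;0 0 0 0 0 0")

```text
clock: 8.47
position: [0.4602, -0.172, 0.0679]
tcp_rot: [0.0, 0.725, 0.689, 0.0]
wrist_force: [0.2, 0.9, -1.4]
width: 0.0383
```

Emit:
step_arm(increments="0.2 3 0 0 0 0;0.2 4 0 0 0 0;0.2 4 0 0 0 0;0.2 4 0 0 0 0;0.2 4 0 0 0 0")

```text
clock: 8.88
position: [0.4619, -0.1544, 0.0679]
tcp_rot: [0.002, 0.725, 0.689, 0.0]
wrist_force: [0.3, -6.2, -1.1]
width: 0.038
```

Emit:
step_arm(increments="0.2 4 0 0 0 0;0.2 4 0 0 0 0;0.2 4 0 0 0 0;0.2 4 0 0 0 0;0.2 4 0 0 0 0")

```text
clock: 9.3
position: [0.4612, -0.1367, 0.068]
tcp_rot: [0.002, 0.726, 0.688, -0.002]
wrist_force: [-4.2, -11.4, 2.2]
width: 0.038
```

Emit:
step_arm(increments="-0.8 0 0 0 0 0;0 0 0 0 0 0;0 0 0 0 0 0")

```text
clock: 9.55
position: [0.4609, -0.1353, 0.0679]
tcp_rot: [0.001, 0.726, 0.688, -0.001]
wrist_force: [-2.4, -6.3, 1.3]
width: 0.0382
```

```bash
python3 snap.py wrist w8;python3 -c "
from plant import telemetry
print(telemetry.observe()['moment'])"; python3 - <<'E'
from h import *
c=ld("w8");crop(c,180,120,440,360,3,"pics/o.png")
E
```

```text
9.55 [ 0.46092838 -0.13527651  0.06791707] [ 0.00139315  0.72559387  0.68812118 -0.00091589] [-2.43236391 -6.29248118  1.30280144] 0.038161624036636685 1.8012820071996198
[-1.81429865  0.47287085 -0.05292411]
```

View pics/o.png

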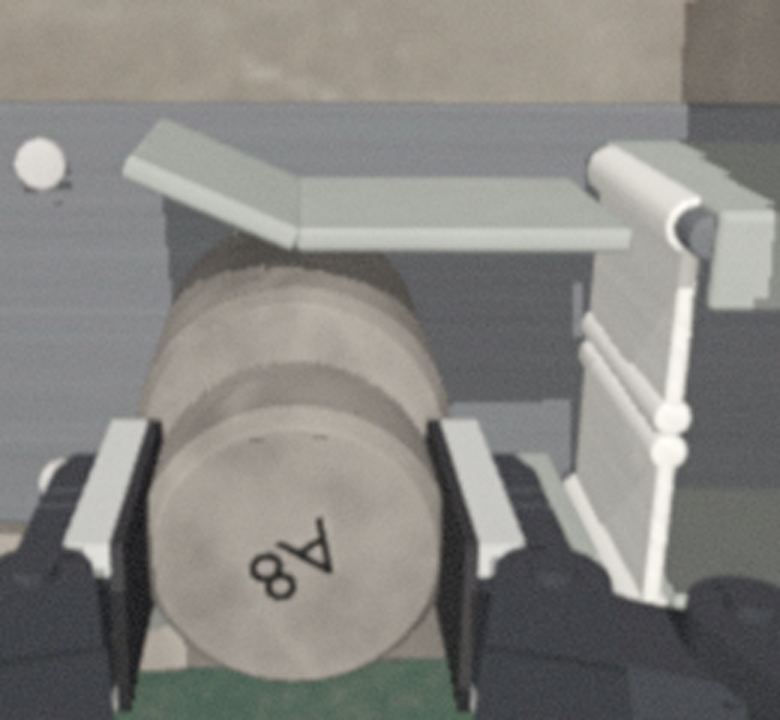

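Emit:
step_arm(increments="0.1 3 0 0 0 0;0.2 4 0 0 0 0;0.2 4 0 0 0 0;0.2 4 0 0 0 0;0.2 4 0 0 0 0")

```text
clock: 10.02
position: [0.4618, -0.1164, 0.0679]
tcp_rot: [0.001, 0.726, 0.688, -0.001]
wrist_force: [-2.1, -7.3, 1.6]
width: 0.0383
```

Emit:
step_arm(increments="0.2 3 0 0 0 0;0.2 3 0 0 0 0;0.2 3 0 0 0 0")

```text
clock: 10.27
position: [0.4623, -0.1075, 0.0679]
tcp_rot: [0.001, 0.726, 0.688, -0.001]
wrist_force: [-2.2, -6.8, 2.4]
width: 0.0385
```

Emit:
step_arm(increments="-0.1 4 0.2 0 0 0;0.2 4 0 0 0 0;0.2 4 0 0 0 0;0.2 4 0 0 0 0;0.2 4 0 0 0 0")

```text
clock: 10.68
position: [0.4633, -0.0885, 0.068]
tcp_rot: [0.002, 0.726, 0.688, -0.001]
wrist_force: [-0.8, -11.5, -0.9]
width: 0.0383
```

Emit:
step_arm(increments="0.2 4 0 0 0 0;0.2 4 0 0 0 0;0.2 4 0 0 0 0;0.2 4 0 0 0 0;0.2 4 0 0 0 0")

```text
clock: 11.1
position: [0.4637, -0.0703, 0.068]
tcp_rot: [0.002, 0.727, 0.687, -0.002]
wrist_force: [-2.0, -12.6, 1.4]
width: 0.0382
```

Emit:
step_arm(increments="0.2 4 0 0 0 0;0.2 4 0 0 0 0;0.2 4 0 0 0 0;0.2 4 0 0 0 0;0.2 4 0 0 0 0")

```text
clock: 11.52
position: [0.4652, -0.0487, 0.0679]
tcp_rot: [0.002, 0.726, 0.687, -0.001]
wrist_force: [0.1, -5.7, -0.8]
width: 0.0384
```

Emit:
step_arm(increments="0.2 4 0 0 0 0;0.2 4 0 0 0 0;0.2 4 0 0 0 0;0.2 4 0 0 0 0;0.2 4 0 0 0 0")

```text
clock: 11.93
position: [0.466, -0.0263, 0.0679]
tcp_rot: [0.001, 0.725, 0.688, -0.001]
wrist_force: [-1.5, -4.4, 1.7]
width: 0.038
```

Emit:
step_arm(increments="0.2 4 0 0 0 0;0.2 4 0 0 0 0;0.2 3 0 0 0 0;0 0 0 0 0 0;0 0 0 0 0 0")

```text
clock: 12.35
position: [0.467, -0.0143, 0.0679]
tcp_rot: [0.0, 0.725, 0.689, -0.0]
wrist_force: [-0.5, -3.7, 1.1]
width: 0.0383
```

```bash
python3 snap.py wrist w9; python3 - <<'E'
from h import *
c=ld("w9");crop(c,140,120,480,360,2.3,"pics/p.png")
E
```

```text
12.35 [ 0.46698376 -0.0143111   0.06791457] [ 4.38781305e-04  7.24849309e-01  6.88907307e-01 -9.19783011e-05] [-0.49351117 -3.70399816  1.13798658] 0.038320865079092874 1.5943044892172076
```

View pics/p.png

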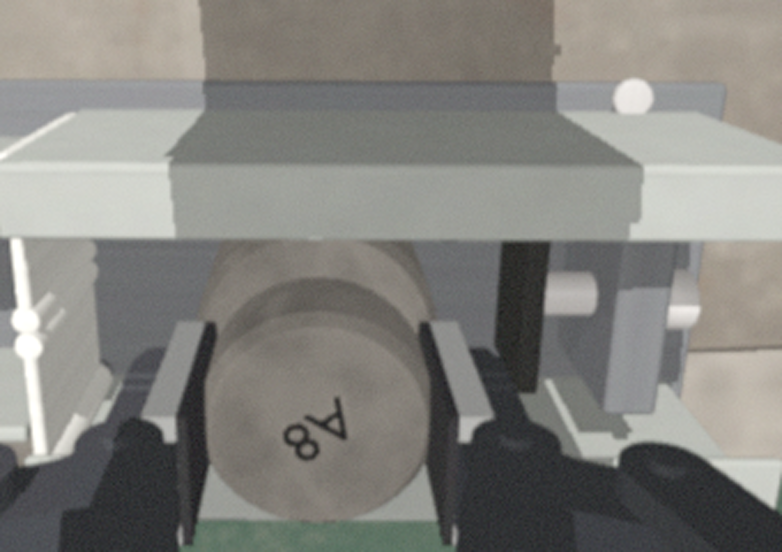

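```bash
python3 - <<'E'
from h import *
c=ld("w9");o=c["obs"]
p=lambda u,v,z:pix2z(c,140+u/2.3,120+v/2.3,z,o)
for z in(.019,.032,.045): print(z,p(499,290,z),p(548,290,z),p(497,365,z))
E
```

```text
0.019 [0.47584503 0.03240953 0.019     ] [0.4764657  0.04487409 0.019     ] [0.49702859 0.03221737 0.019     ]
0.032 [0.47034302 0.0295138  0.032     ] [0.47092152 0.04113158 0.032     ] [0.49008746 0.0293347  0.032     ]
0.045 [0.464841   0.02661808 0.045     ] [0.46537733 0.03738907 0.045     ] [0.48314633 0.02645203 0.045     ]
```

Emit:
step_arm(increments="0.2 4 0 0 0 0;0.2 4 0 0 0 0;0.2 3 0 0 0 0;0.1 2 0 0 0 0")

```text
clock: 12.73
position: [0.4678, -0.0024, 0.0679]
tcp_rot: [0.001, 0.725, 0.688, -0.0]
wrist_force: [-0.4, -6.8, 3.3]
width: 0.0381
```

Emit:
step_arm(increments="0.05 1 0 0 0 0;0.05 1 0 0 0 0")

```text
clock: 12.9
position: [0.4679, -0.0007, 0.0679]
tcp_rot: [0.001, 0.725, 0.688, -0.0]
wrist_force: [-0.8, -7.3, 2.0]
width: 0.0381
```

Emit:
step_arm(increments="0.05 1 0 0 0 0;0.05 1 0 0 0 0")

```text
clock: 13.07
position: [0.468, 0.0012, 0.0679]
tcp_rot: [0.001, 0.725, 0.688, -0.0]
wrist_force: [0.8, -6.5, 2.0]
width: 0.0378
```

Emit:
step_arm(increments="0.05 1 0 0 0 0;0.05 1 0 0 0 0")

```text
clock: 13.23
position: [0.4681, 0.0032, 0.0679]
tcp_rot: [0.001, 0.725, 0.688, -0.0]
wrist_force: [-0.8, -6.7, 2.4]
width: 0.0383
```

Emit:
step_arm(increments="0.05 1 0 0 0 0;0.05 1 0 0 0 0")

```text
clock: 13.4
position: [0.4682, 0.0051, 0.0679]
tcp_rot: [0.001, 0.726, 0.688, -0.001]
wrist_force: [-0.4, -7.0, 3.2]
width: 0.0383
```

```bash
python3 snap.py wrist w10; python3 - <<'E'
from h import *
c=ld("w10");crop(c,280,180,460,320,4,"pics/q.png")
E
```

```text
13.4 [0.46817731 0.00513259 0.06788954] [ 9.93011354e-04  7.25501876e-01  6.88219274e-01 -5.21812620e-04] [-0.41951642 -6.95926266  3.19004551] 0.038281186639025896 1.5571635578334448
```

View pics/q.png

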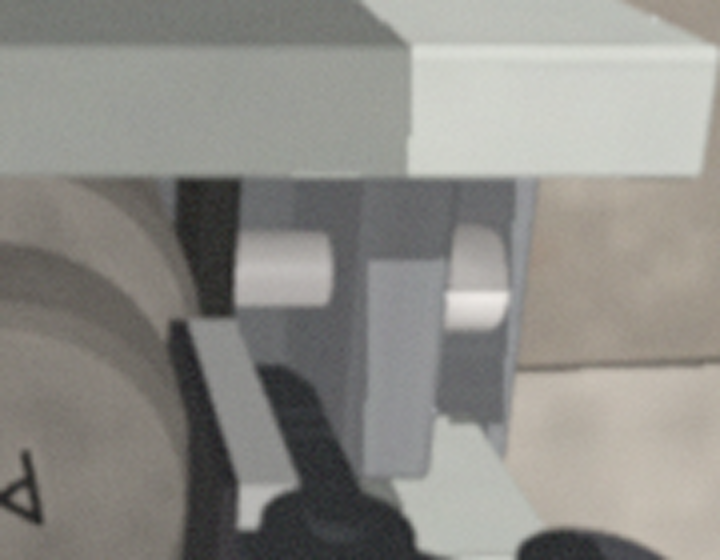

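Emit:
step_arm(increments="0.05 1 0 0 0 0;0.05 1 0 0 0 0")

```text
clock: 13.62
position: [0.4683, 0.0069, 0.0679]
tcp_rot: [0.001, 0.726, 0.688, -0.001]
wrist_force: [-0.6, -7.8, 2.6]
width: 0.0385
```

Emit:
step_arm(increments="0.05 1 0 0 0 0;0.05 1 0 0 0 0")

```text
clock: 13.78
position: [0.4683, 0.0084, 0.0679]
tcp_rot: [0.001, 0.726, 0.688, -0.001]
wrist_force: [-1.2, -8.3, 2.6]
width: 0.0383
```

Emit:
step_arm(increments="0.05 1 0 0 0 0;0.05 1 0 0 0 0")

```text
clock: 13.95
position: [0.4684, 0.0099, 0.0679]
tcp_rot: [0.001, 0.726, 0.688, -0.001]
wrist_force: [0.1, -9.9, 2.9]
width: 0.0381
```

```bash
python3 snap.py wrist w11; python3 - <<'E'
from h import *
c=ld("w11");crop(c,280,180,460,320,4,"pics/r.png")
E
```

```text
13.95 [0.46840994 0.00990364 0.06792746] [ 0.0014624   0.72587998  0.68781906 -0.00102952] [ 0.13270325 -9.879802    2.85572116] 0.03807612763111824 1.5466190741332486
```

View pics/r.png

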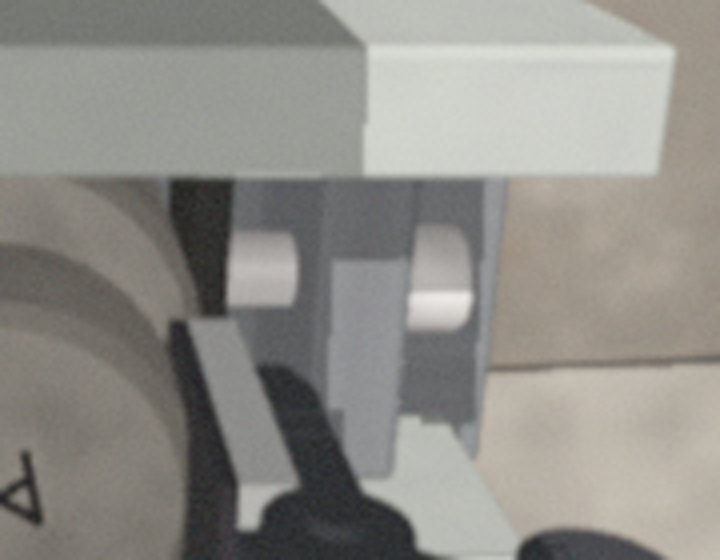

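Emit:
step_arm(increments="0.05 1 0 0 0 0;0.05 1 0 0 0 0")

```text
clock: 14.17
position: [0.4685, 0.0113, 0.068]
tcp_rot: [0.002, 0.726, 0.688, -0.001]
wrist_force: [-0.9, -10.9, 2.6]
width: 0.038
```

Emit:
step_arm(increments="0 0.4 0 0 0 0;0 0 0 0 0 0;0 0 0 0 0 0")

```text
clock: 14.42
position: [0.4685, 0.0116, 0.0679]
tcp_rot: [0.002, 0.726, 0.688, -0.001]
wrist_force: [-0.2, -11.9, 3.2]
width: 0.0382
```

```bash
python3 snap.py wrist w12; python3 - <<'E'
from h import *
c=ld("w12");crop(c,280,180,460,320,4,"pics/s.png")
E
```

```text
14.4167 [0.46848493 0.01159457 0.06792946] [ 0.00172916  0.72609579  0.68759018 -0.00129006] [ -0.16234221 -11.93568425   3.1894721 ] 0.03815399765487398 1.5424886821648118
```

View pics/s.png

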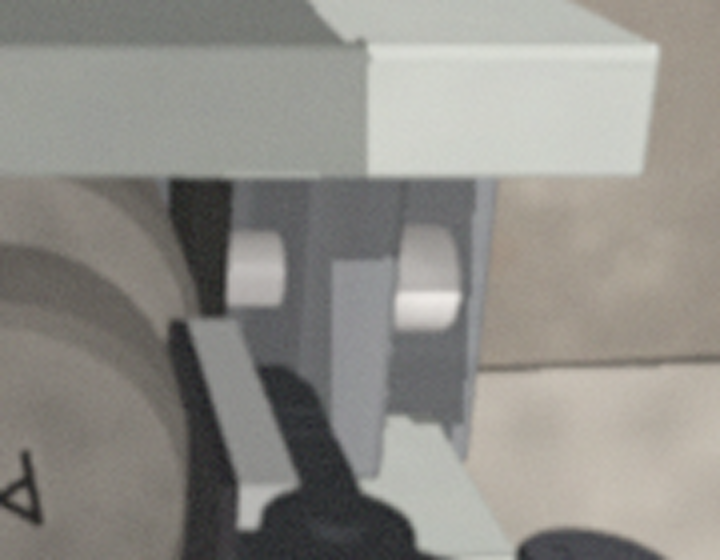

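Emit:
step_arm(increments="0 0.5 0 0 0 0;0 0 0 0 0 0;0 0 0 0 0 0;0 0 0 0 0 0", force=20)

```text
clock: 14.8
position: [0.4685, 0.0118, 0.0679]
tcp_rot: [0.002, 0.726, 0.687, -0.001]
wrist_force: [-0.2, -10.4, 2.9]
width: 0.0383
```

Emit:
step_arm(increments="0 0 0 0 0 0;0 0 0 0 0 0;0 0 0 0 0 0;0 0 0 0 0 0", fingers=0.3)

```text
clock: 15.13
position: [0.4685, 0.0177, 0.0676]
tcp_rot: [-0.001, 0.724, 0.69, 0.001]
wrist_force: [-0.4, 0.1, 1.3]
width: 0.0598
```

```bash
python3 snap.py wrist w13
```

```text
15.1333 [0.46848076 0.01769635 0.06761357] [-6.16611919e-04  7.24115226e-01  6.89678418e-01  6.62165571e-04] [-0.40925034  0.10843677  1.30218505] 0.05976796968937308 1.5417245565466764
```

View pics/w13.png

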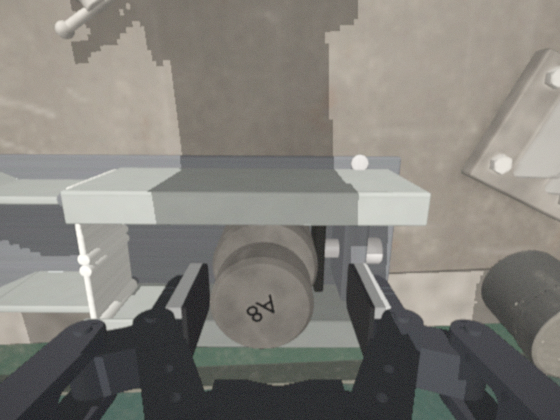

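```bash
python3 - <<'E'
from h import *
c=ld("w13");o=c["obs"]
print(pix2z(c,264,301,.089,o),o["position"]);crop(c,180,190,420,350,3.3,"pics/t.png")
c=ld("w12");o=c["obs"];print(pix2z(c,278,301,.089,o),o["position"])
E
```

```text
[0.46885909 0.01290625 0.089     ] [0.46848076 0.01769635 0.06761357]
[0.46931381 0.01237257 0.089     ] [0.46848493 0.01159457 0.06792946]
```

View pics/t.png

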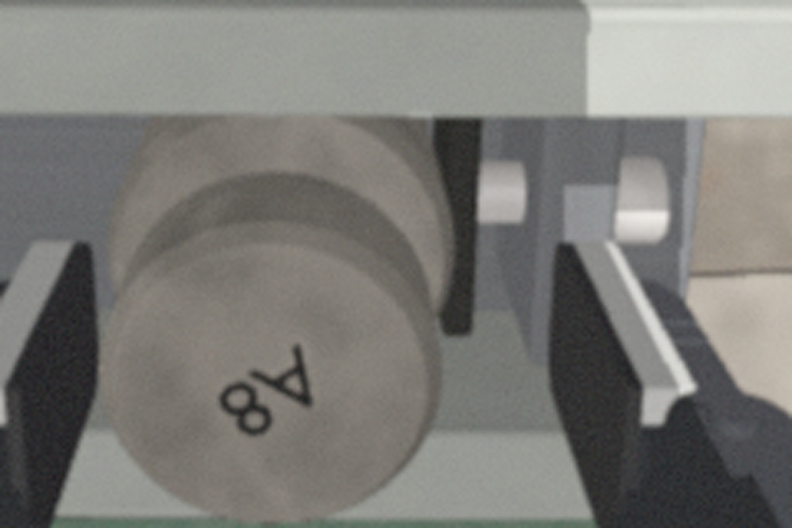

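Emit:
step_arm(increments="0 -2.5 0 0 0 0;0 -2 0 0 0 0;0 0 0 0 0 0;0 0 5 0 0 0;0 0 10 0 0 0;0 0 20 0 0 0;0 0 30 0 0 0;0 0 30 0 0 0;0 0 30 0 0 0;0 0 30 0 0 0")

```text
clock: 16.02
position: [0.4679, 0.0114, 0.2244]
tcp_rot: [-0.0, 0.725, 0.689, -0.0]
wrist_force: [0.8, -0.3, 0.5]
width: 0.0598
```

```bash
python3 snap.py wrist w14; python3 snap.py scene s14; python3 - <<'E'
from h import *
c=ld("s14");crop(c,200,130,380,290,4,"pics/u.png")
E
```

```text
16.0167 [0.4678843  0.01141541 0.2244168 ] [-3.83602414e-05  7.24833563e-01  6.88924020e-01 -1.63985180e-05] [ 0.77439716 -0.33741187  0.47568649] 0.059773860875288326 1.5098934343271468
16.0667 [0.47177556 0.01144327 0.22999077] [0.00380839 0.72492799 0.68879742 0.00479757] [1.97712107 0.1116994  2.59728555] 0.059966443068122204 1.5096267599792168
```

View pics/w14.png

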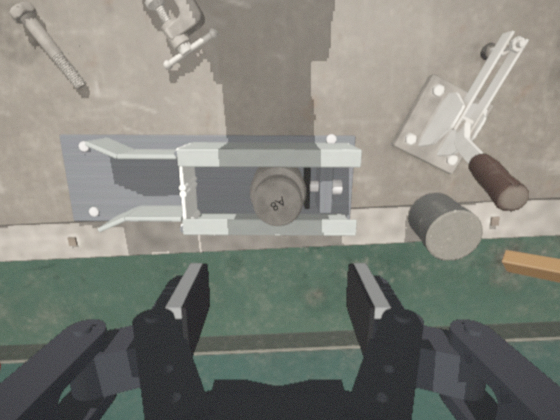

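View pics/u.png

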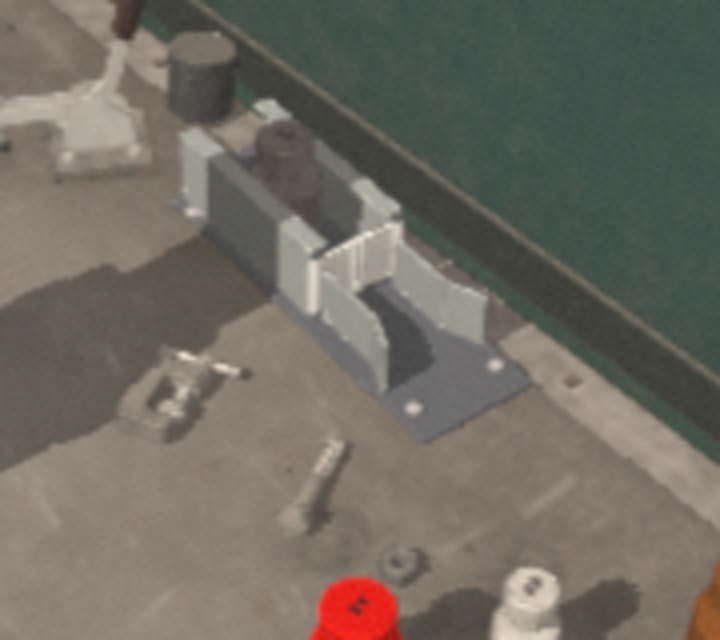

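Emit:
step_arm(increments="0 0 0 0 0 0;0 0 0 0 0 0;0 0 0 0 0 0;0 0 0 0 0 0")

```text
clock: 16.45
position: [0.4675, 0.0114, 0.2214]
tcp_rot: [-0.001, 0.725, 0.689, -0.001]
wrist_force: [0.1, -0.2, 0.3]
width: 0.0598
```

```bash
python3 snap.py wrist w15; python3 - <<'E'
from h import *
c=ld("w15");crop(c,230,130,370,240,5.5,"pics/v.png")
E
```

```text
16.45 [0.46748568 0.01141236 0.22139051] [-0.00095334  0.72481085  0.68894618 -0.00121913] [ 0.07783837 -0.23641338  0.30126684] 0.05981445729550098 1.5103232730645708
```

View pics/v.png

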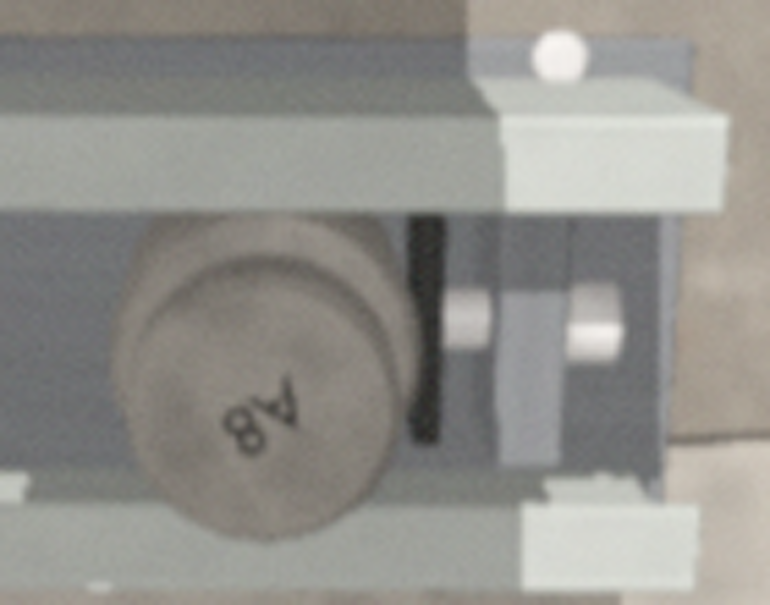

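```bash
python3 - <<'E'
from h import *
for n,s,(x,y),b,st in [("w1",6,(310,40),291,388),("w15",5.5,(230,130),445,501)]:
    c=ld(n);o=c["obs"]
    print(n,"back",pix2z(c,x+b/s,y+330/s,.045,o)[1],"stop",[round(pix2z(c,x+st/s,y+330/s,z,o)[1],4) for z in(.045,.05,.055,.06)])
c=ld("w15");o=c["obs"];print(pix2z(c,230+263/5.5,130+400/5.5,.089,o))
E
```

```text
w1 back 0.036920013407652004 stop [np.float64(0.0519), np.float64(0.0506), np.float64(0.0493), np.float64(0.0479)]
w15 back 0.04296990161271177 stop [np.float64(0.0524), np.float64(0.0518), np.float64(0.0513), np.float64(0.0507)]
[0.47013967 0.01216484 0.089     ]
```

```bash
python3 - <<'E'
from plant import job
print(job.close_job())
E
```

```text
the job is handed in; nothing more can be done
None
```

The big steel knob weight is in the keeper, upright against the buffer, with both flaps closed behind it, and I handed the job in at about 16.5 s. I gripped it by the knob, stood it on the apron and slid it through the gate, then pressed the buffer and let go.

- **Buffer:** it is pressed about 5.5–6 mm of its 12 mm. I got this from the buffer's position before and after in the wrist pictures. The push force agrees: it rose about 5 N above the sliding drag.
- **Release:** the arm sprang about 6 mm forward as the fingers opened. The knob moved less than 1 mm by the pictures.
- **Forces:** the highest wrist force read during the slide was about 13 N. There was one side reading of about 4 N at the lead-ins, and it eased after a small correction.
- **Surroundings:** the nut, bolt, small weight and tin look unmoved in the last pictures. The tall block and the brown weights were not fully in those views, so I did not recheck them. I felt no contact near them.
- **Disagreement:** my first keeper angle from the top camera was about 2° off the wrist camera's, because the walls hid the far plate corners. I used the wrist value.

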